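# Line up the pantry canisters by size

### The arm

A 6-joint arm with a two-finger parallel gripper is mounted at the origin on the work surface. World frame = base frame: x ahead of the robot, y to its left, z up, the work surface at z = 0. Lengths are in m, angles in rad, forces in N, time in s.
With the tool pointing down it reaches from about 0.2 to 0.875 m from the base axis. Payload 3.4 kg.
Tool frame: the origin (TCP) lies between the finger pads; the fingertips stand 25 mm ahead of it and the grasp point (between the pads) lies 6 mm ahead of it (r.nose_length is the z of the fingertips in the tool frame, in m); z points along the fingers, x is the direction in which the jaws open and shut, and the axes are right-handed (so a half turn about z gives the same grasp; the last joint's range is limited). The gripper opens to 94 mm and grips with 3 to 60 N. Pads are 16 mm wide; open, the fingers measure 119 mm over their backs; the gripper's body (75 mm by 177 mm) begins 78 mm behind the grasp point.
Start: joints at [1.164, 0.276, 1.505, -0, 1.361, -0.121], TCP at [0.162, 0.552, 0.23] pointing down, gripper open.
Joint ranges: [-2.89, 2.89], [-0.75, 2.08], [0.22, 2.7], [-1.18, 4.32], [0.11, 2.71], [-2.7, 2.7]. Speed limits (rad/s): [2.57, 2.57, 3.14, 3.14, 3.14, 3.14].

### API

Orientations are given as a unit quaternion [w, x, y, z].
In Python, from plant import r, gripper_to, inverse_kinematics, vision, models, telemetry gives the robot as it stands. Calls block until the motion is done:
- r.move_to(position, orientation): joint-space move of the TCP to a pose.
- r.move_l(position, rot=None, vel=0.15, guard=None): straight line of the TCP; rot=None keeps the orientation; vel is the mean speed in m/s. With guard (N) it stops when the force on the tool has changed by that much, and returns True; else False.
- r.movej(angles): joint-space move.
- gripper_to(opening, f_grip=None): finger opening in m; f_grip is the grip in N (None keeps the last); returns when the fingers have stopped.
- r.hold(seconds).
- inverse_kinematics(position, orientation): joint angles nearest the present ones, or None.
- vision.snapshot(name): name is "side" or "top" or "wrist"; returns the picture (420x560x3 uint8, red, green, blue); there is no depth.
- vision.get_calibration(name): a dict with "fx", "fy", "cx", "cy" (pixels), "D" ([k1, k2, p1, p2, k3] as OpenCV has them; the pictures are not rectified), "position" and "orientation" of the camera in the world. Camera axes: x right, y down, z forward; pixel columns grow to the right and rows downward; lengths in m; the calibration is good to about 2 mm. A picture is of the moment at which its call begins: read the wrist's pose just before it. get_calibration takes no time and is no camera call; for the wrist camera it gives the pose at the moment of the call.
A pose or a line that the arm cannot do raises r.PlanningError and nothing moves.
- r.sign_off(): hands the job in, once; it reports no verdict.
Trained networks look in the newest picture that a camera, given by its name, has taken for a name from the list of things; names that differ only in an ending like _2 or _b are one class to them, and where a whole thing is asked for, a point or a joint stands for the part that bears it (a point fixed in the world has none). Each returns a list of dicts, best first, with "score" (0 to 1); they miss things now and then, are a little off and sometimes report something else, mostly with a low value. They report only what shows in the picture. A call takes as long as a camera call.
- models.boxes_of(thing, camera): "at" ([x, y, z] in m, in world coordinates, good to about 4 mm: the middle of the surface that is visible of it).
- models.regions_of(thing, camera): "pixels" (420x560 bool, what is visible of it).
- models.mark_of(thing, camera): "at" ([x, y, z] in m, in world coordinates, good to about 4 mm: a listed point, or the origin of a listed thing).
Readings, each from a call of its own:
- telemetry.current_t(): time.
- telemetry.current_joints(): joint angles.
- telemetry.current_dq(): joint speeds.
- telemetry.current_joint_efforts(): joint torques, N m.
- telemetry.current_ee_pos(): TCP position.
- telemetry.current_tool_rot(): TCP orientation.
- telemetry.current_wrist_force(): force on the tool from outside, world axes, zero at the start.
- telemetry.current_torque(): the same for the moment, N m.
- telemetry.current_opening(): finger opening in m.
Only numpy, scipy, OpenCV 4.12 (cv2) and the standard library are available. Lean on these libraries where they do the work, as an engineer would, in place of code of your own. Each camera call takes 0.05 s, during which the arm holds its last target.

### The job

Line up the four steel canisters on the row of cork pads on the low grey step in order of size: the largest on the pad next to the tall steel bookend, then step by step down to the smallest on the pad at the other end. Leave each standing upright and well centred on its own pad; do not tip any canister over on the way, and leave the jar, the carton and the mug where they are.

Things in the scene. Friction and masses are not known exactly. Their poses are not given: they have to be found in the camera images.
- canister_largest_centre (a point): Largest of four loose round stainless-steel canisters with black lids and a small steel lid knob: 60 mm diameter, 115 mm tall in all (straight-sided up to 105 mm; the lid, flush with the sides, is fixed to the body; the top 10 mm is the knob, 16 mm across). The point is its centre, 57.5 mm above its underside; z up along its axis. Weight 40 to 400 g; it starts upright on the worktop.
- canister_second_centre (a point): Second-largest of four loose round stainless-steel canisters with black lids and a small steel lid knob: 52 mm diameter, 95 mm tall in all (straight-sided up to 85 mm; the lid, flush with the sides, is fixed to the body; the top 10 mm is the knob, 16 mm across). The point is its centre, 47.5 mm above its underside; z up along its axis. Weight 40 to 400 g; it starts upright on the worktop.
- canister_third_centre (a point): Third-largest of four loose round stainless-steel canisters with black lids and a small steel lid knob: 45 mm diameter, 75 mm tall in all (straight-sided up to 65 mm; the lid, flush with the sides, is fixed to the body; the top 10 mm is the knob, 16 mm across). The point is its centre, 37.5 mm above its underside; z up along its axis. Weight 40 to 400 g; it starts upright on the worktop.
- canister_smallest_centre (a point): Smallest of four loose round stainless-steel canisters with black lids and a small steel lid knob: 38 mm diameter, 55 mm tall in all (straight-sided up to 45 mm; the lid, flush with the sides, is fixed to the body; the top 10 mm is the knob, 16 mm across). The point is its centre, 27.5 mm above its underside; z up along its axis. Weight 40 to 400 g; it starts upright on the worktop.
- pad_a: One of four identical fixed round cork pads, 70 mm diameter, 3 mm thick, in a straight row 95 mm apart on a low grey step (110 x 500 mm, 20 mm high). The letters say nothing about its place in the row. Origin at the centre of its underside, on the step's top; the surface to stand things on is 3 mm higher.
- pad_b: One of four identical fixed round cork pads, 70 mm diameter, 3 mm thick, in a straight row 95 mm apart on a low grey step (110 x 500 mm, 20 mm high). The letters say nothing about its place in the row. Origin at the centre of its underside, on the step's top; the surface to stand things on is 3 mm higher.
- pad_c: One of four identical fixed round cork pads, 70 mm diameter, 3 mm thick, in a straight row 95 mm apart on a low grey step (110 x 500 mm, 20 mm high). The letters say nothing about its place in the row. Origin at the centre of its underside, on the step's top; the surface to stand things on is 3 mm higher.
- pad_d: One of four identical fixed round cork pads, 70 mm diameter, 3 mm thick, in a straight row 95 mm apart on a low grey step (110 x 500 mm, 20 mm high). The letters say nothing about its place in the row. Origin at the centre of its underside, on the step's top; the surface to stand things on is 3 mm higher.
- bookend: Fixed dark steel bookend at one end of the row on the step, at either end: an upright plate 90 mm wide (across the row), 6 mm thick, 90 mm tall, on a thin 90 x 50 mm foot. Origin at the centre of its underside, on the line of the pads, 75 mm from the centre of the nearest pad; its y axis runs along the row (either way), x across it, z up. At the other end is a low dark wooden stop 16 mm high.
- jar_centre (a point): Bystander: amber jar, white cap, 68 mm diameter, 110 mm tall; the point is half-way up.
- carton_centre (a point): Bystander: small cardboard carton 55 x 85 x 120 mm (x, y, z); the point is its centre.
- mug_centre (a point): Bystander: white mug, 80 mm across, 90 mm tall, handle at its +y; the point is half-way up.

How it is judged:
At the end, for the whole second after the job is handed in: Counting from the bookend along the row, the largest, second-largest, third-largest and smallest canister stand on the first, second, third and fourth pad, each centred within 14 mm along and across the row, at the height of the pad's surface within 4 mm, upright within 0.08 rad, and at rest (horizontal distance between canister_largest_centre and bookend between 0.061 and 0.089 m and x of canister_largest_centre in the frame of bookend between -0.014 and 0.014 m and height (world z) of canister_largest_centre between 0.0765 and 0.0845 m and angle between each of canister_largest_centre, canister_second_centre, canister_third_centre, canister_smallest_centre's own z axis and vertical below 0.08 rad and linear speed of each of canister_largest, canister_second, canister_third, canister_smallest below 0.02 m/s and horizontal distance between canister_second_centre and bookend between 0.156 and 0.184 m and x of canister_second_centre in the frame of bookend between -0.014 and 0.014 m and height (world z) of canister_second_centre between 0.0665 and 0.0745 m and horizontal distance between canister_third_centre and bookend between 0.251 and 0.279 m and x of canister_third_centre in the frame of bookend between -0.014 and 0.014 m and height (world z) of canister_third_centre between 0.0565 and 0.0645 m and horizontal distance between canister_smallest_centre and bookend between 0.346 and 0.374 m and x of canister_smallest_centre in the frame of bookend between -0.014 and 0.014 m and height (world z) of canister_smallest_centre between 0.0465 and 0.0545 m); the robot touches nothing.
It fails at once if a canister is tipped over (leans more than 0.7 rad) (angle between any of canister_largest_centre, canister_second_centre, canister_third_centre, canister_smallest_centre's own z axis and vertical above 0.7 rad).
It fails at once if the jar, carton or mug is moved by more than 20 mm (distance of any of jar_centre, carton_centre, mug_centre from where it was at the start of the episode above 0.02 m).
It also fails if it takes over 109 s, if anything falls off the work surface, if the arm or the gripper's body presses on something with over 40 N, if the wrist force passes 120 N, or if a joint passes its speed limit or range.

## Working session

There is one attempt and no reset: what is moved stays moved. The work goes in short steps, each a Python script; the robot and the scene stay as the last script left them, time stands still between calls to the robot, and variables do not carry over. Pictures are saved under pics/ and viewed, and the job is handed in when it is done.

```bash
ls; mkdir -p pics
python3 - <<'E'
from plant import r, gripper_to, inverse_kinematics, vision, models, telemetry
import cv2, numpy as np
for n in ["side","top","wrist"]:
    im=vision.snapshot(n); cv2.imwrite(f"pics/a_{n}.png",im[:,:,::-1])
    c=vision.get_calibration(n); print(n,{k:np.round(v,3).tolist() for k,v in c.items()})
names=["canister_largest_centre","canister_second_centre","canister_third_centre","canister_smallest_centre","pad_a","bookend","jar_centre","carton_centre","mug_centre"]
for cam in ["side","top"]:
    for t in names:
        print(cam,t,[(np.round(d["at"],3).tolist(),round(d["score"],2)) for d in models.mark_of(t,cam)][:5])
print(telemetry.current_t(), telemetry.current_tool_rot(), r.nose_length)
E
```

```text
pics
side {'fx': 481.529, 'fy': 481.529, 'cx': 283.656, 'cy': 204.821, 'D': [-0.125, 0.0, 0.0, 0.0, 0.0], 'position': [0.488, 0.964, 0.729], 'orientation': [0.005, -0.035, 0.88, -0.475]}
top {'fx': 390.817, 'fy': 390.817, 'cx': 278.151, 'cy': 209.31, 'D': [0.017, 0.0, 0.0, 0.0, 0.0], 'position': [0.343, 0.001, 1.029], 'orientation': [0.074, -0.698, 0.709, -0.064]}
wrist {'fx': 337.755, 'fy': 337.755, 'cx': 280.091, 'cy': 221.84, 'D': [-0.083, 0.0, 0.0, 0.0, 0.0], 'position': [0.088, 0.572, 0.385], 'orientation': [0.108, 0.793, 0.594, 0.08]}
side canister_largest_centre [([0.465, -0.234, 0.059], 0.98)]
side canister_second_centre [([0.432, 0.286, 0.047], 0.66)]
side canister_third_centre [([0.451, 0.109, 0.035], 0.88)]
side canister_smallest_centre [([0.453, -0.122, 0.027], 0.58)]
side pad_a [([0.643, 0.103, 0.021], 0.79), ([0.62, -0.086, 0.021], 0.72), ([0.63, 0.01, 0.022], 0.66), ([0.608, -0.179, 0.02], 0.62)]
side bookend [([0.599, -0.25, 0.022], 0.86), ([0.631, 0.01, 0.022], 0.54)]
side jar_centre []
side carton_centre [([0.506, -0.42, 0.064], 0.69), ([0.633, -0.425, 0.043], 0.57)]
side mug_centre [([0.63, -0.427, 0.048], 0.77)]
top canister_largest_centre [([0.467, -0.234, 0.059], 0.82)]
top canister_second_centre [([0.435, 0.285, 0.044], 0.82), ([0.599, -0.254, 0.018], 0.31)]
top canister_third_centre [([0.451, 0.106, 0.04], 0.66)]
top canister_smallest_centre [([0.452, -0.118, 0.027], 0.52), ([0.609, -0.178, 0.02], 0.44)]
top pad_a [([0.45, -0.119, 0.026], 0.74), ([0.631, 0.014, 0.021], 0.7), ([0.619, -0.081, 0.022], 0.68), ([0.607, -0.177, 0.02], 0.64)]
top bookend [([0.597, -0.252, 0.014], 0.94), ([0.608, -0.177, 0.018], 0.53)]
top jar_centre [([0.462, 0.449, 0.053], 0.64)]
top carton_centre [([0.506, -0.418, 0.062], 0.69), ([0.643, 0.105, 0.02], 0.31)]
top mug_centre [([0.638, -0.428, 0.045], 0.78)]
1.05 [-4.34059549e-05  8.00591431e-01  5.99210609e-01  6.68217179e-05] 0.025
```

View pics/a_side.png

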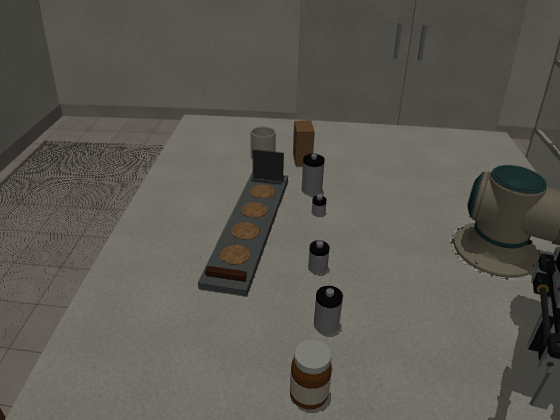

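View pics/a_top.png

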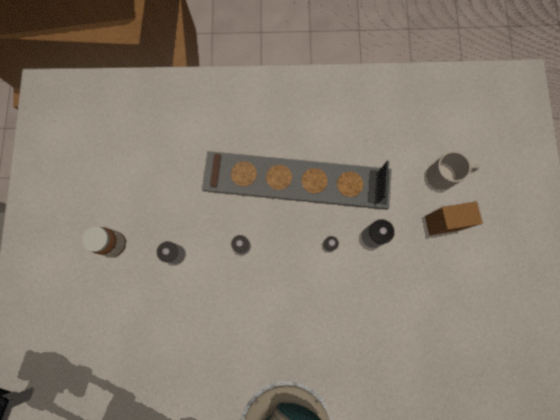

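The side view shows, near to far, the jar (311,375), second (328,312), third (319,258), smallest (319,206) and largest (313,175) canisters. The step is on the left, with the bookend at its far end (268,165). In the top view the bookend is at (382,183), and the row runs left to the wooden stop at (215,170). Next I'll triangulate the knobs and pads from both views.

```bash
cat > h.py <<'E'
from plant import r, gripper_to, inverse_kinematics, vision, models, telemetry
import cv2, numpy as np
from scipy.spatial.transform import Rotation as R
def cam(n):
    c=vision.get_calibration(n); K=np.array([[c["fx"],0,c["cx"]],[0,c["fy"],c["cy"]],[0,0,1]])
    q=np.array(c["orientation"]); Rm=R.from_quat(q[[1,2,3,0]]).as_matrix()
    return K,np.array(c["D"],float),Rm,np.array(c["position"])
def ray(c,uv):
    K,D,Rm,p=c; x=cv2.undistortPoints(np.array(uv,float).reshape(-1,1,2),K,D)[0,0]
    d=Rm@np.array([x[0],x[1],1]); return p,d/np.linalg.norm(d)
def tri(c1,u1,c2,u2):
    p,d=ray(c1,u1);q,e=ray(c2,u2)
    s,t=np.linalg.lstsq(np.stack([d,-e],1),q-p,rcond=None)[0]
    a=p+s*d;b=q+t*e; return (a+b)/2,np.linalg.norm(a-b)
def onz(c,uv,z):
    p,d=ray(c,uv); return p+d*(z-p[2])/d[2]
def proj(c,X):
    K,D,Rm,p=c; rv,_=cv2.Rodrigues(Rm.T)
    return cv2.projectPoints(np.array(X,float).reshape(-1,1,3),rv,-Rm.T@p,K,D)[0].reshape(-1,2)
E
python3 - <<'E'
from h import *
S=cam("side");T=cam("top")
s=cv2.imread("pics/a_side.png");t=cv2.imread("pics/a_top.png")
ps=[(314,160),(330,296),(320,247),(320,201)];pt=[(382,231),(167,252),(240,244),(331,243)]
rows=[]
for im,pp in((s,ps),(t,pt)):
    rows.append(np.hstack([cv2.resize(im[y-12:y+12,x-12:x+12],(192,192),interpolation=cv2.INTER_NEAREST) for x,y in pp]))
cv2.imwrite("pics/crop.png",np.vstack(rows))
# pads
for n,c in(("side",S),("top",T)):
    for d in models.regions_of("pad_a",n):
        m=d["pixels"]; y,x=np.nonzero(m); uv=(x.mean(),y.mean()); print(n,"pad",round(d["score"],2),m.sum(),np.round(uv,1),np.round(onz(c,uv,.023),4))
    for k in["largest","second","third","smallest"]:
        for d in models.regions_of(f"canister_{k}_centre",n)[:1]:
            y,x=np.nonzero(d["pixels"]); print(n,k,round(d["score"],2),x.min(),x.max(),y.min(),y.max(),np.round((x.mean(),y.mean()),1))
E
```

```text
side pad 0.9 288 [254.3 209. ] [ 0.6178 -0.0804  0.023 ]
side pad 0.79 395 [244.8 230.2] [0.6302 0.0151 0.023 ]
side pad 0.61 231 [261.4 190.9] [ 0.6087 -0.1724  0.023 ]
side pad 0.58 485 [233.8 254.3] [0.643  0.1106 0.023 ]
side largest 0.59 302 323 153 195 [312.4 173.8]
side second 0.63 231 258 223 238 [244.3 230.4]
side third 0.78 308 328 240 274 [318.  256.9]
side smallest 0.58 312 325 194 215 [318.4 204.5]
top pad 0.97 522 [314.3 180.6] [ 0.6192 -0.0842  0.023 ]
top pad 0.95 455 [278.8 177.3] [0.6299 0.0102 0.023 ]
top pad 0.84 510 [243.7 173.9] [0.6408 0.104  0.023 ]
top pad 0.73 534 [349.9 184.3] [ 0.6073 -0.1779  0.023 ]
top largest 0.94 362 394 219 247 [378.1 233.5]
top second 0.58 157 184 242 263 [170.4 253.1]
top third 0.58 231 250 235 254 [240.9 244.5]
top smallest 0.53 324 338 236 251 [330.5 243.6]
```

View pics/crop.png

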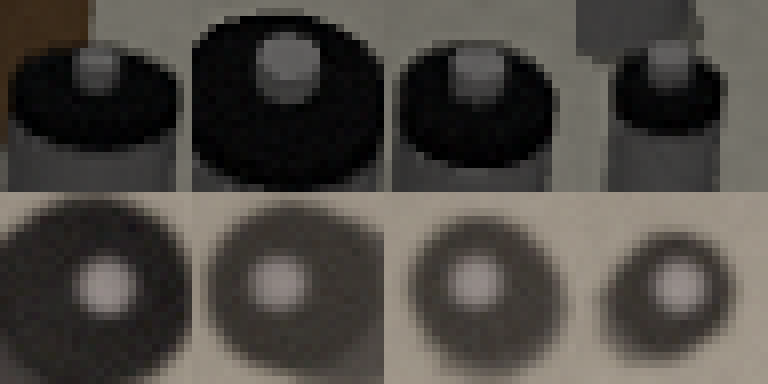

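Run:
```python
from h import *
S=cam("side");T=cam("top")
ps=[(313.5,154.5),(329.6,290),(319.4,241.6),(319.2,195.2)];pt=[(382.9,230.4),(165.2,250.9),(239,242.5),(331.5,242.2)]
for n,a,b,h in zip("L2 2 3 s".split(),ps,pt,(.115,.095,.075,.055)):
    X,e=tri(S,a,T,b); print(n,np.round(X,4),round(e,4),"onz side",np.round(onz(S,a,h),4),"top",np.round(onz(T,b,h),4))
# pads pair
P=[((233.8,254.3),(243.7,173.9)),((244.8,230.2),(278.8,177.3)),((254.3,209),(314.3,180.6)),((261.4,190.9),(349.9,184.3))]
for a,b in P: X,e=tri(S,a,T,b);print("pad",np.round(X,4),round(e,4))
# wrist look above row middle
u=np.array([.992,-.126,0]);
q=telemetry.current_tool_rot();print(R.from_quat(np.array(q)[[1,2,3,0]]).as_matrix().round(3))
for s in(1,-1):
    x=s*u/np.linalg.norm(u); z=np.array([0,0,-1.]); M=np.stack([x,np.cross(z,x),z],1)
    qq=R.from_matrix(M).as_quat()[[3,0,1,2]]
    for p in([.466,-.234,.09],[.434,.285,.07],[.45,.107,.05],[.452,-.12,.03],[.607,-.178,.11],[.6425,.104,.06],[.55,-.05,.4]):
        j=inverse_kinematics(p,qq); print(s,p,None if j is None else np.round(j,2))
```

```text
L2 [ 0.47   -0.2336  0.1134] 0.0006 onz side [ 0.4697 -0.2303  0.115 ] top [ 0.47   -0.2332  0.115 ]
2 [0.431  0.2844 0.0935] 0.0014 onz side [0.4305 0.2862 0.095 ] top [0.4316 0.2839 0.095 ]
3 [0.4504 0.1098 0.0742] 0.0018 onz side [0.4495 0.111  0.075 ] top [0.4512 0.1096 0.075 ]
s [ 0.4502 -0.1194  0.0526] 0.0014 onz side [ 0.4497 -0.1153  0.055 ] top [ 0.4507 -0.1192  0.055 ]
pad [0.6434 0.1044 0.0178] 0.0017
pad [0.6309 0.0102 0.0193] 0.0001
pad [ 0.619  -0.0843  0.0206] 0.0013
pad [ 0.6089 -0.1787  0.0188] 0.0012
[[ 0.282  0.959  0.   ]
 [ 0.959 -0.282  0.   ]
 [ 0.     0.    -1.   ]]
1 [0.466, -0.234, 0.09] [-0.6   0.32  1.83 -0.    1.   -0.47]
1 [0.434, 0.285, 0.07] [ 0.45  0.34  1.86 -0.    0.95  0.57]
1 [0.45, 0.107, 0.05] [ 0.08  0.29  2.   -0.    0.85  0.21]
1 [0.452, -0.12, 0.03] [-0.41  0.33  2.02 -0.    0.8  -0.28]
1 [0.607, -0.178, 0.11] [-0.4   0.44  1.55 -0.    1.14 -0.27]
1 [0.6425, 0.104, 0.06] [ 0.05  0.51  1.57 -0.    1.06  0.18]
1 [0.55, -0.05, 0.4] [-0.22  0.2   1.21 -0.    1.74 -0.09]
-1 [0.466, -0.234, 0.09] [-0.6   0.32  1.83 -0.    1.    2.67]
-1 [0.434, 0.285, 0.07] [ 0.45  0.34  1.86 -0.    0.95 -2.57]
-1 [0.45, 0.107, 0.05] None
-1 [0.452, -0.12, 0.03] None
-1 [0.607, -0.178, 0.11] None
-1 [0.6425, 0.104, 0.06] None
-1 [0.55, -0.05, 0.4] None
```

Triangulated heights agree with the text to within about 5 mm: knobs 113/94/74/53 mm and pads about 19 mm. I'll take wrist views over the row and over the largest canister.

```bash
cat >> h.py <<'E'
_u=np.array([.992,-.126,0]);_u/=np.linalg.norm(_u);_z=np.array([0,0,-1.])
Q=R.from_matrix(np.stack([_u,np.cross(_z,_u),_z],1)).as_quat()[[3,0,1,2]]
E
python3 - <<'E'
from h import *
cams=[]
t0=telemetry.current_t()
for i,p in enumerate([[.56,.10,.36],[.56,-.12,.36]]):
    r.move_to(p,Q); c=cam("wrist"); im=vision.snapshot("wrist"); cv2.imwrite(f"pics/w{i}.png",im[:,:,::-1])
    print(np.round(c[3],3),telemetry.current_t()-t0)
    for t in["pad_a","canister_largest_centre","canister_second_centre","canister_third_centre","canister_smallest_centre","bookend"]:
        print(t,[(np.round(d["at"],3).tolist(),round(d["score"],2)) for d in models.mark_of(t,"wrist") if d["score"]>.4])
    for d in models.regions_of("pad_a","wrist"):
        y,x=np.nonzero(d["pixels"]); print("pad",round(d["score"],2),len(x),x.min(),x.max(),y.min(),y.max(),np.round((x.mean(),y.mean()),1),np.round(onz(c,(x.mean(),y.mean()),.023),4))
E
```

```text
[0.569 0.176 0.515] 2.25
pad_a [([0.61, -0.179, 0.02], 0.82), ([0.639, 0.106, 0.022], 0.75), ([0.631, 0.009, 0.021], 0.72), ([0.449, -0.122, 0.029], 0.68), ([0.621, -0.08, 0.02], 0.63)]
canister_largest_centre [([0.469, -0.232, 0.059], 0.77)]
canister_second_centre [([0.428, 0.287, 0.044], 0.9)]
canister_third_centre [([0.453, 0.106, 0.04], 0.9)]
canister_smallest_centre [([0.451, -0.123, 0.025], 0.6)]
bookend [([0.598, -0.252, 0.019], 0.74), ([0.455, 0.108, 0.038], 0.48)]
pad 0.93 1317 310 353 274 311 [331.6 292.2] [ 0.62   -0.0846  0.023 ]
pad 0.76 1764 313 360 151 196 [336.3 173.4] [0.6429 0.1047 0.023 ]
pad 0.74 1504 312 356 214 256 [333.8 235.1] [0.6313 0.0112 0.023 ]
pad 0.59 625 310 350 325 343 [330.6 334.7] [ 0.6122 -0.1638  0.023 ]
pad 0.49 1531 231 271 377 419 [251.  397.6] [ 0.4588 -0.2789  0.023 ]
pad 0.37 1115 183 223 171 208 [203.1 189.3] [0.4458 0.1061 0.023 ]
pad 0.32 2222 134 193 33 86 [163.   60.1] [0.4219 0.2906 0.023 ]
[ 0.57  -0.044  0.515] 3.5333000000000006
pad_a [([0.631, 0.008, 0.022], 0.86), ([0.621, -0.079, 0.02], 0.86), ([0.611, -0.178, 0.021], 0.62), ([0.64, 0.107, 0.021], 0.56)]
canister_largest_centre [([0.471, -0.232, 0.058], 0.9), ([0.453, 0.108, 0.039], 0.7)]
canister_second_centre []
canister_third_centre [([0.454, 0.105, 0.037], 0.71)]
canister_smallest_centre [([0.452, -0.121, 0.026], 0.66)]
bookend [([0.6, -0.252, 0.02], 0.86)]
pad 0.88 1621 294 339 196 239 [316.9 217.5] [ 0.6089 -0.1777  0.023 ]
pad 0.77 2042 295 344 59 110 [319.4  84.9] [0.6314 0.0098 0.023 ]
pad 0.77 1822 295 342 130 177 [318.5 153.8] [ 0.6206 -0.0838  0.023 ]
pad 0.68 1722 295 346 0 38 [320.2  17. ] [0.6418 0.0968 0.023 ]
```

```bash
python3 -c "
import cv2,numpy as np
cv2.imwrite('pics/w01.png',cv2.resize(np.hstack([cv2.imread('pics/w0.png'),cv2.imread('pics/w1.png')]),(800,300)))"
```

```text
(no output)
```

View pics/w01.png

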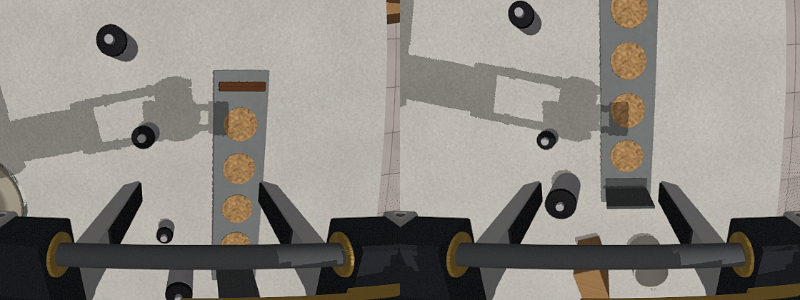

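The pads agree across all views: (0.609,-0.178), (0.620,-0.084), (0.631,0.010) and (0.643,0.1046). The bookend is at about (0.599,-0.252), 75 mm from the first pad, and the wrist views show the same layout. I'll place the largest first.

```bash
cat >> h.py <<'E'
PAD=np.array([[.609,-.178],[.620,-.084],[.6315,.0105],[.643,.1047]])
def pick(xy,dia,g,h):
    gripper_to(min(dia+.03,.094),25)
    z=g+.006; top=h+.006+.035
    r.move_to([*xy,max(top,.12)],Q)
    hit=r.move_l([*xy,z],vel=.1,guard=8)
    p=np.array(telemetry.current_ee_pos()); 
    if hit: print("HIT",p); return False
    w0=np.array(telemetry.current_wrist_force())
    gripper_to(dia-.01,25); print("opening",telemetry.current_opening(),"force",np.round(np.array(telemetry.current_wrist_force())-w0,1))
    r.move_l([*xy,z+.09],vel=.12); r.hold(.2)
    print("lifted opening",telemetry.current_opening(),"dF",np.round(np.array(telemetry.current_wrist_force())-w0,1),"t",telemetry.current_t()); return True
def place(xy,dia,g,h):
    z=g+.006+.023
    r.move_to([*xy,z+.06],Q)
    r.move_l([*xy,z+.006],vel=.1); r.hold(.2)
    hit=r.move_l([*xy,z-.004],vel=.02,guard=3)
    print("contact",hit,"dz",telemetry.current_ee_pos()[2]-z)
    gripper_to(min(dia+.03,.094)); r.hold(.2)
    r.move_l([*xy,z+h-g+.03],vel=.12); print("t",telemetry.current_t())
E
python3 - <<'E'
from h import *
if pick([.470,-.2335],.060,.080,.115):
    place(PAD[0],.060,.080,.115)
c=cam("wrist"); im=vision.snapshot("wrist"); cv2.imwrite("pics/w3.png",im[:,:,::-1])
for cm in["side","top"]:
    im=vision.snapshot(cm); cv2.imwrite(f"pics/b_{cm}.png",im[:,:,::-1])
    print([(np.round(d["at"],4).tolist(),round(d["score"],2)) for d in models.mark_of("canister_largest_centre",cm)])
E
```

```text
opening 0.05942899419592596 force [0.  0.4 0.4]
lifted opening 0.059812290405376965 dF [-0.3 -0.4 -1.7] t 9.25
contact True dz 0.00010234817170201582
t 12.7333
[([0.6047, -0.1768, 0.0778], 0.65), ([0.4485, 0.1089, 0.035], 0.51)]
[]
```

View pics/b_side.png

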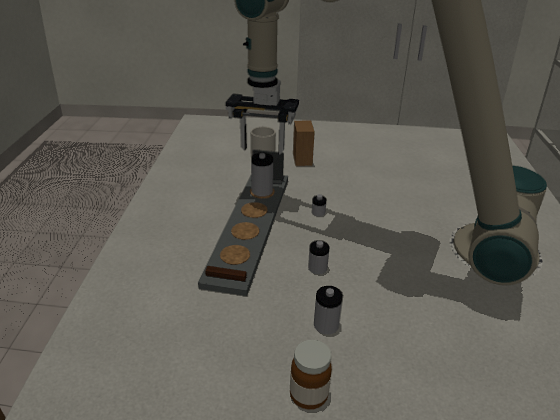

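The largest canister stands on the pad by the bookend (262,175); contact was at the expected height (+0.1 mm). Now the other three.

Run:
```python
from h import *
items=[([.431,.285],.052,.060,.095,1),([.4515,.109],.045,.042,.075,2),([.4505,-.1195],.038,.028,.055,3)]
for xy,d,g,h,i in items:
    p=telemetry.current_ee_pos(); 
    if p[2]<.24: r.move_l([p[0],p[1],.24],vel=.2)
    if xy[1]>-.2: r.move_to([*xy,.24],Q)
    if not pick(xy,d,g,h): break
    if abs(telemetry.current_opening()-d)>.004: print("grip bad"); break
    p=telemetry.current_ee_pos(); r.move_l([p[0],p[1],.25],vel=.2)
    r.move_to([*PAD[i],.25],Q)
    place(PAD[i],d,g,h)
p=telemetry.current_ee_pos(); r.move_l([p[0],p[1],.24],vel=.2)
r.move_to([.40,.1,.36],Q)
for cm in["side","top","wrist"]:
    c=cam(cm); im=vision.snapshot(cm); cv2.imwrite(f"pics/c_{cm}.png",im[:,:,::-1])
    for k in["largest","second","third","smallest"]:
        print(cm,k,[(np.round(d["at"],4).tolist(),round(d["score"],2)) for d in models.mark_of(f"canister_{k}_centre",cm)][:3])
print(telemetry.current_t())
```

```text
opening 0.051398453955215875 force [ 0.  -0.1  2.6]
lifted opening 0.051654237520361634 dF [ 0.7  0.5 -1.3] t 18.6667
contact True dz 1.0955887157285127e-05
t 24.1333
opening 0.04489931131051242 force [-1.7 -0.1  2.8]
lifted opening 0.044703491623083756 dF [ 0.9  0.8 -2.4] t 29.1667
contact True dz -4.7978649358612624e-05
t 34.075
opening 0.037785173732148826 force [-0.2  0.1  2.3]
lifted opening 0.0374122518878986 dF [-0.5  0.4 -1.2] t 39.2417
contact True dz -3.6597945262742404e-05
t 44.5167
side largest [([0.6089, -0.1776, 0.0788], 0.92)]
side second [([0.6218, -0.0846, 0.068], 0.97), ([0.631, -0.4263, 0.0484], 0.29)]
side third [([0.6323, 0.0101, 0.0597], 0.96)]
side smallest [([0.6459, 0.104, 0.0509], 0.88)]
top largest [([0.6046, -0.1794, 0.0806], 0.69), ([0.6102, -0.1793, 0.0203], 0.23)]
top second [([0.6231, -0.0834, 0.0671], 0.76), ([0.6366, -0.4301, 0.0494], 0.29)]
top third [([0.6325, 0.0062, 0.064], 0.82), ([0.5982, -0.2509, 0.0196], 0.5), ([0.6117, -0.1797, 0.0186], 0.36)]
top smallest [([0.6445, 0.1067, 0.052], 0.61), ([0.6293, 0.0142, 0.0211], 0.45)]
wrist largest []
wrist second [([0.6217, -0.0837, 0.0668], 0.63)]
wrist third [([0.6361, 0.0097, 0.0595], 0.73)]
wrist smallest [([0.6438, 0.1033, 0.0489], 0.71)]
47.1
```

```bash
python3 -c "
import cv2,numpy as np
a=cv2.imread('pics/c_side.png')[130:300,180:350];b=cv2.imread('pics/c_top.png')[120:290,200:400]
cv2.imwrite('pics/cc.png',np.hstack([cv2.resize(a,(360,360)),cv2.resize(b,(424,360))]))
c=cv2.imread('pics/c_wrist.png');cv2.imwrite('pics/c_w.png',c)"
```

```text
(no output)
```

View pics/cc.png

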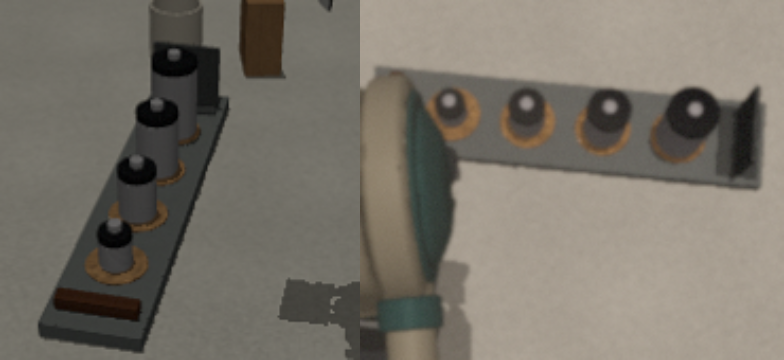

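View pics/c_w.png

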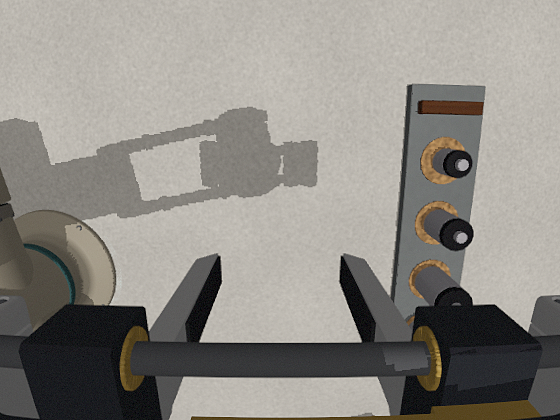

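The canisters stand upright on their pads in the right order. In the side crop the smallest is by the wooden stop at (115,245) and the largest by the bookend at (174,100). I'll do a knob-based numeric check of centring before handing in.

Run:
```python
from h import *
T=cam("top");S=cam("side");W=cam("wrist")
tp=[(359,171.4),(317.5,170.5),(278.8,167.6),(242,168.1)]
sp=[(180+174/2.118,130+52/2.118),(180+156/2.118,130+102/2.118),(180+136/2.118,130+160/2.118),(180+114/2.118,130+224/2.118)]
for i,(h,a,b) in enumerate(zip((.138,.118,.098,.078),tp,sp)):
    X,e=tri(T,a,S,b); print(i,"tri",np.round(X,3),round(e,4),"off mm",np.round((X[:2]-PAD[i])*1000,1),"top-on-z off",np.round((onz(T,a,h)[:2]-PAD[i])*1000,1))
print("wrist s",onz(W,(462,164),.078)[:2]-PAD[3],"3",onz(W,(460.5,237),.098)[:2]-PAD[2])
for cm in("side","top"):
  for t in("jar_centre","carton_centre","mug_centre"): print(cm,t,[np.round(d["at"],3).tolist() for d in models.mark_of(t,cm)[:1]])
```

```text
0 tri [ 0.609 -0.181  0.132] 0.0021 off mm [-0.3 -3.4] top-on-z off [-0.9 -2.4]
1 tri [ 0.619 -0.085  0.114] 0.0001 off mm [-0.7 -0.9] top-on-z off [-1.9 -0.6]
2 tri [0.633 0.009 0.093] 0.0041 off mm [ 1.4 -1.2] top-on-z off [ 1.9 -1.3]
3 tri [0.642 0.103 0.071] 0.0003 off mm [-0.7 -1.3] top-on-z off [-3. -2.]
wrist s [-0.00067262 -0.00046412] 3 [-6.72362987e-04  2.20995013e-05]
side jar_centre [[0.464, 0.451, 0.055]]
side carton_centre [[0.508, -0.419, 0.06]]
side mug_centre [[0.631, -0.428, 0.045]]
top jar_centre []
top carton_centre [[0.508, -0.415, 0.064]]
top mug_centre [[0.634, -0.429, 0.048]]
```

All canisters are within about 4 mm of their pad centres, and the jar, carton and mug haven't moved. Handing in.

```bash
python3 -c "
from plant import r,telemetry
print(r.sign_off(),telemetry.current_t())"
```

```text
the job is handed in; nothing more can be done
the job is handed in; nothing more can be done
```

I moved all four canisters onto the cork pads, largest next to the bookend and smallest at the wooden-stop end, and handed the job in. The last clock reading was about 47 s, just before the final checks; sign-off gave no verdict.

**Placing:** each canister touched its pad within about 0.1 mm of the expected height. The gripper opened and backed off clear of everything.

**Centring:** the knob positions put every canister within about 4 mm of its pad centre, well inside the 14 mm allowed. In the pictures all four stand upright.

**Bystanders:** the jar, carton and mug show no movement beyond camera noise (4 mm or less).

**Disagreements:**
- Two-view heights came out 4–7 mm low at the end. I put this down to camera calibration, because the contact heights on placing were right.
- The wrist view did not show the largest canister, and I took no wrist measurement of the second. Their centring rests on the side and top views.
- The top-view network missed the jar in the last check, so its position rests on the side view.

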